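# Turn up the bath radio by its inner knob

## Task

On the bathroom ledge are two appliances with concentric knobs: a yellow radio and a white fan control. Turn up the yellow radio: turn its white inner winged knob clockwise until the red pointer line on the wing points at the large red dot on the radio's case. Do not move the black tuning ring around it, leave both knobs of the fan control alone, and let go.

Things in the scene. Friction and masses are not known exactly. Their poses are not given: they have to be found in the camera images.
- radio: Yellow case 190 x 116 mm, 45 mm high, stuck to the ledge. Origin on the ledge under the common axis of its knobs, 60 mm from one end; the round grey loudspeaker grille lies towards +x. On the case, 47.5 mm from the axis, are a red dot 12 mm wide and smaller black scale dots.
- radio_knob (a joint): Angle of the radio's white inner knob, rad, growing clockwise seen from above. At 0 the pointer points along the radio's -x; it points at the red dot at 1.35. Starts between 0 and 0.8; stops at -0.2 and 2.9; stays where it is left (light friction, 0.04 N m, no spring).
- radio_grip (a point): Point on the vertical axis of the radio's white inner knob at grip height, 90 mm above the ledge; turns with the knob. The knob is an upright wing 42 mm long along this frame's x, 14 mm thick along y, from 68 to 104 mm above the ledge, on a 43 mm wide disc whose top is 70 mm above the ledge. The pointer (red line on the wing's top) points along -x.
- radio_ring_mark (a point): White tick on top of the radio's black ribbed tuning ring, 30 mm from the knobs' axis. The ring is 72 mm wide, concentric with the white knob, from 46 to 65 mm above the ledge, and turns by itself against a firm friction of 0.12 N m. It must not be turned.
- fan_tip (a point): Pointer end of the blue winged inner knob of the fan control, 20 mm from that knob's axis, 90 mm above the ledge; the axis lies 20 mm along this frame's +x. The fan control is a fixed white case 116 x 116 x 45 mm centred on that axis, its grey ring and blue knob of the same form and size as the radio's. Not to be turned.
- fan_ring_mark (a point): White tick on top of the fan control's grey ring, 30 mm from the axis of its knobs. Not to be turned.

How it is judged (in metres and radians):
At the end, for the whole second after the job is handed in: The radio's white inner knob is at rest within 0.2 rad (11 degrees) of the red dot, and the black ring's tick is within 5.5 mm (about 10 degrees) of where it began (value of joint radio_knob between 1.15 and 1.55 rad and velocity of joint radio_knob between -0.05 and 0.05 rad/s and distance of radio_ring_mark from where it was at the start of the episode below 0.0055 m); the robot touches nothing.
It fails at once if the radio's black tuning ring is turned more than about 10 degrees (distance of radio_ring_mark from where it was at the start of the episode above 0.0055 m).
It fails at once if the fan control's blue knob is turned more than about 10 degrees (distance of fan_tip from where it was at the start of the episode above 0.0037 m).
It fails at once if the fan control's ring is turned more than about 10 degrees (distance of fan_ring_mark from where it was at the start of the episode above 0.0055 m).
It also fails if it takes over 32 s, if anything falls off the work surface, if the arm or the gripper's body presses on something with over 40 N, if the wrist force passes 120 N, or if a joint passes its speed limit or range.

## Robot

A 6-joint arm with a two-finger parallel gripper is mounted at the origin on the work surface. World frame = base frame: x ahead of the robot, y to its left, z up, the work surface at z = 0. Lengths are in m, angles in degrees, forces in N, time in s.
With the tool pointing down it reaches from about 0.375 to 0.9 m from the base axis. Payload 3.1 kg.
Tool frame: the origin (TCP) lies on the centre line of the jaws, within the pads' length; the fingertips stand 14 mm ahead of it and the grasp point (between the pads) lies 5 mm behind it (bot.tips_ahead is the distance from the TCP to the fingertips, in m); z points along the fingers, y is the line along which they close (so a half turn about z gives the same grasp; the last joint's range is limited). The gripper opens to 87 mm and grips with 3 to 60 N. Pads are 19 mm wide; open, the fingers measure 117 mm over their backs; the gripper's body (75 mm by 190 mm) begins 51 mm behind the grasp point.
Start: joints at [60.705, 30.224, 82.088, -0, 67.689, -10.227], TCP at [0.204, 0.591, 0.237] pointing down, gripper open.
Joint ranges: [-176.69, 176.69], [-43.24, 126.21], [12.49, 139.97], [-82, 262], [0, 151.66], [-163.58, 163.58]. Speed limits (degrees/s): [159.86, 159.86, 180, 180, 180, 180].

## Interface

Orientations are given as a 3x3 rotation matrix whose columns are the frame's x, y, z axes.
In Python, from rig import bot gives the robot as it stands.
- The arm moves only by the tool play_rows, never from a script. Its argument "moves" is a list that holds one entry, the list of rows, each a list of 6 numbers: the shift along the tool's x, y, z in mm, then the turn, a rotation vector about the tool's x, y, z in rad. A call has 1 to 5 rows; each row shifts and turns the commanded pose from where the row before left it, along the tool's axes as they then stand; what a row does not reach is not made up. A row lasts 1/10 s, in which the tool goes at most 50 mm and 8.59 degrees, less where a joint would pass 70% of its speed; a pose out of reach is approached as far as the arm can. A call with a gripper value outside its range is refused whole. "fingers" is the opening, from -1 (shut) to 1 (fully open), set as the call begins (left out, the last holds). The fingers move at their own pace and stop on an object; the grip force is fixed at half the most. Time passes only in rows, so rows that do not move let the fingers close. It gives the time, the measured TCP pose, the force, the opening and the grip force at its end, in the units of the state.
- bot.read_state(): the state, without advancing time (a new reading comes with each control period).
- bot.capture(name): name is "side" or "top"; returns a dict with "image" (384x512x3 uint8, blue, green, red), "fx", "fy", "cx", "cy" (pixels), "R" (3x3) and "t" (3): a world point X has camera coordinates R X + t. Camera axes: x right, y down, z forward; pixel columns grow to the right and rows downward; lengths in m; the calibration is good to about 2 mm. A picture is of the moment at which its call begins. There is no depth.
- bot.hand_in(): hands the job in; it is judged then, once.
Trained networks look in a picture, given as the dict that the camera call returned (one of the last four; its "shot" number tells which), for a name from the list of things; names that differ only in an ending like _2 or _b are one class to them, and where a whole thing is asked for, a point or a joint stands for the part that bears it (a point fixed in the world has none). Each returns a list of dicts, best first, with "confidence" (0 to 1); they miss things now and then, are a little off and sometimes report something else, mostly with a low value. They report only what shows in the picture. A call takes as long as a camera call.
- bot.search_frame(picture, query): "centre" ([column, row] in pixels, amid what is visible of it).
- bot.silhouettes(picture, query): "pixels" (384x512 bool, what is visible of it) and "centre" ([column, row] in pixels, amid what is visible of it).
- bot.pinpoint(picture, query): "centre" ([column, row] in pixels: a listed point, or the origin of a listed thing).
The state is a dict: "time_s": time; "joint_positions": joint angles; "qvel": joint speeds; "tau": joint torques, N m; "position": TCP position; "tcp_rot": TCP orientation; "force": force on the tool from outside, world axes, zero at the start; "moment": the same for the moment, N m; "opening": opening from 0.0 (shut) to 1.0 (fully open); "grasp_force": force on a finger pad.
Only numpy, scipy, OpenCV 4.12 (cv2) and the standard library are available. Lean on these libraries where they do the work, as an engineer would, in place of code of your own. Each camera call takes 0.05 s, during which the arm holds its last target. There are 200 camera calls.

## Working session

There is one attempt and no reset: what is moved stays moved. The work goes in short steps, Python scripts to look and compute and a tool call to move; the robot and the scene stay as the last step left them, time stands still between calls to the robot, and variables do not carry over. Pictures are saved under pics/ and viewed, at most 10 in all, crops included, and the job is handed in when it is done.

Besides the shell and the picture viewer there is one more tool, called after "Call:" as name(argument=value, ...), one argument or row to a line, values as JSON. play_rows: Moves the arm, as the interface text tells. Its arguments: {"type":"object","properties":{"moves":{"type":"array","items":{"type":"array","items":{"type":"array","items":{"type":"number"}}}},"fingers":{"type":"number"}},"required":["moves"]}

```bash
mkdir -p pics
cat > h.py <<'E'
import numpy as np, cv2
from rig import bot
def ray(c,px):
    d=c["R"].T@np.array([(px[0]-c["cx"])/c["fx"],(px[1]-c["cy"])/c["fy"],1.]); return -c["R"].T@np.array(c["t"]),d
def onz(c,px,z):
    o,d=ray(c,px); return o+d*(z-o[2])/d[2]
E
python3 - <<'E'
from h import *
s=bot.read_state(); print(s["time_s"],s["position"],np.round(s["tcp_rot"],3).tolist(),s["opening"])
ims=[]
for n in("top","side"):
    c=bot.capture(n); c["R"]=np.array(c["R"]); ims.append(c["image"]); print(n, -c["R"].T@np.array(c["t"]))
    for q,z in(("radio",0),("radio_grip",.09),("radio_ring_mark",.065),("fan_tip",.09),("fan_ring_mark",.065)):
        for r in bot.pinpoint(c,q)[:2]: print(q,np.round(r["centre"],1),round(r["confidence"],2),np.round(onz(c,r["centre"],z),4))
    cv2.imwrite(f"pics/{n}0.png",c["image"])
E
```

```text
0.0 [0.20379566 0.5900949  0.23555642] [[-0.945, 0.327, -0.001], [0.327, 0.945, -0.002], [0.0, -0.002, -1.0]] 0.9983710265966504
top [ 0.41539671 -0.01467968  0.79948912]
radio [178.9 208.6] 0.57 [0.5022 0.1579 0.    ]
radio [335.8 205. ] 0.55 [ 0.5195 -0.1979  0.    ]
radio_grip [168.6 205.5] 0.56 [0.4981 0.1595 0.09  ]
radio_ring_mark [184.3 201.4] 0.83 [0.5105 0.1335 0.065 ]
fan_tip [338.8 222.3] 0.73 [ 0.473  -0.1828  0.09  ]
fan_ring_mark [332.  205.5] 0.98 [ 0.5097 -0.175   0.065 ]
side [0.43415302 0.80125304 0.69933063]
radio [265.6 281.6] 0.72 [0.5095 0.1653 0.    ]
radio_grip [268. 248.] 0.56 [0.5053 0.1612 0.09  ]
radio_ring_mark [265.1 247.9] 0.55 [0.5141 0.1354 0.065 ]
fan_tip [294.8 156.1] 0.59 [ 0.4768 -0.1766  0.09  ]
fan_ring_mark [283.4 163.2] 0.8 [ 0.5049 -0.1795  0.065 ]
fan_ring_mark [266.8 279.2] 0.59 [0.5009 0.2182 0.065 ]
```

View pics/top0.png

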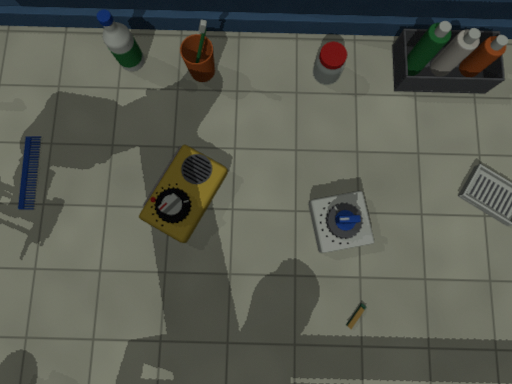

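View pics/side0.png

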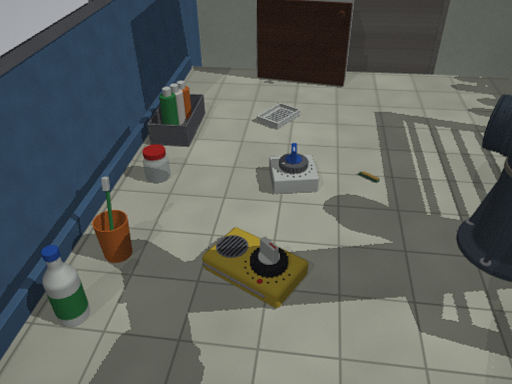

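The radio is left of centre in the top view, with its knob near (172,205). The fan is well clear at (343,220). I'll zoom in on the radio knob.

Run:
```python
from h import *
a=cv2.imread("pics/top0.png")[140:250,130:240]; b=cv2.imread("pics/side0.png")[220:310,200:310]
a=cv2.resize(a,(400,400),interpolation=cv2.INTER_CUBIC); b=cv2.resize(b,(400,327),interpolation=cv2.INTER_CUBIC)
b=cv2.copyMakeBorder(b,0,73,0,0,cv2.BORDER_CONSTANT)
cv2.imwrite("pics/z0.png",cv2.convertScaleAbs(np.hstack([a,b]),alpha=1.3))
```

```text
(no output)
```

View pics/z0.png

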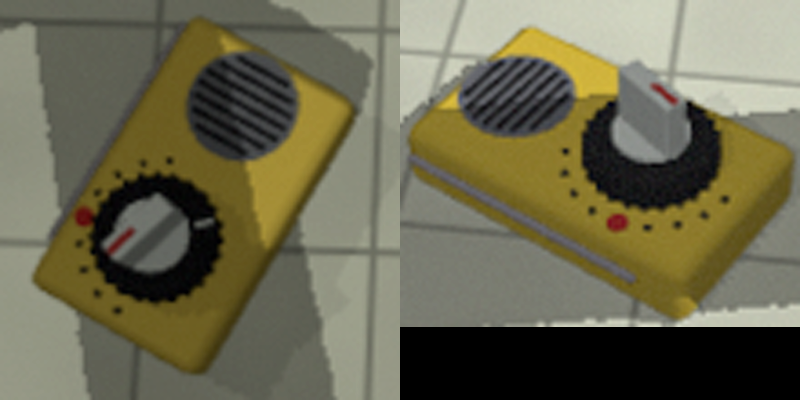

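```bash
cat > m.py <<'E'
from h import *
def measure(c):
    im=c["image"].astype(int); red=((im[...,2]>80)&(im[...,1]<.5*im[...,2])&(im[...,0]<.6*im[...,2])).astype(np.uint8)
    n,l,st,ce=cv2.connectedComponentsWithStats(red)
    for i in range(1,n):
        if 130<ce[i][0]<240 and 140<ce[i][1]<250 or (200<ce[i][0]<310 and 220<ce[i][1]<310):
            p=np.argwhere(l==i)[:,::-1]; 
            P=lambda z:np.array([onz(c,q,z)[:2] for q in p])
            Q=P(.104);d=np.linalg.svd(Q-Q.mean(0))[2][0] if len(p)>2 else [0,0]
            print(st[i][4],np.round(ce[i],1),"z104",Q.mean(0).round(4),"z45",P(.045).mean(0).round(4),"ang",np.degrees(np.arctan2(d[1],d[0])).round(1),"len",np.ptp((Q-Q.mean(0))@d).round(4))
    # yellow
E
python3 - <<'E'
from m import *
for n in("top","side"):
    c=bot.capture(n); c["R"]=np.array(c["R"]); print(n); measure(c)
    if n=="top":
        Z=lambda u,v,z:onz(c,(130+(u+.5)/3.636-.5,140+(v+.5)/3.636-.5),z)[:2].round(4)
        print("ringc",Z(157,238,.065),"tick",Z(203,224,.065),"long edge",Z(355,108,.045),Z(200,373,.045),"left",Z(38,278,.045),Z(197,17,.045))
    else:
        Z=lambda u,v,z:onz(c,(200+(u-400+.5)/3.636-.5,220+(v+.5)/3.636-.5),z)[:2].round(4)
        print("ringc",Z(651,152,.065),"wing top pts",Z(690,118,.104),Z(618,68,.104),Z(678,103,.104),Z(653,83,.104))
    for q in ("radio_knob","radio_grip"):
        for r in bot.silhouettes(c,q)[:1]: 
            p=np.argwhere(r["pixels"])[:,::-1]; print(q,len(p),r["confidence"],p.min(0),p.max(0),onz(c,p.mean(0),.085))
E
```

```text
top
ringc [0.5021 0.157 ] tick [0.5109 0.1311] long edge [0.5859 0.0482] [0.4266 0.1317] left [0.4792 0.2296] [0.6399 0.1462]
radio_knob 333 0.89 [160 194] [181 213] [0.50319198 0.15603995 0.085     ]
radio_grip 352 0.7 [160 193] [181 213] [0.50276078 0.15588785 0.085     ]
side
279 [154.1 151.4] z104 [ 0.8269 -0.1366] z45 [ 0.8658 -0.2296] ang 118.0 len 0.0778
7 [272.7 245.6] z104 [0.4957 0.1682] z45 [0.5017 0.1055] ang 140.7 len 0.0124
20 [259.2 280.6] z104 [0.5094 0.259 ] z45 [0.5169 0.2052] ang -142.8 len 0.0095
ringc [0.5027 0.1721] wing top pts [0.4815 0.1842] [0.5228 0.1512] [0.4887 0.1739] [0.5031 0.1605]
radio_knob 490 0.68 [259 236] [279 265] [0.5044122 0.1655567 0.085    ]
radio_grip 481 0.81 [258 237] [280 264] [0.50421584 0.16703153 0.085     ]
```

Call:
play_rows(
  moves=[
    [[-38.5,-28.1,0,0,0,0],[-38.5,-28.1,0,0,0,0],[-38.5,-28.1,0,0,0,0],[-38.5,-28.1,0,0,0,0],[-38.5,-28.1,0,0,0,0]],
  ],
)

```text
time_s: 1.4
position: [0.341, 0.3936, 0.2368]
tcp_rot: [[-0.945, 0.326, 0.001], [0.326, 0.945, 0.0], [-0.0, 0.001, -1.0]]
force: [1.1, 0.6, -0.3]
opening: 1.003
grasp_force: 0.0
```

Call:
play_rows(
  moves=[
    [[-38.5,-28.1,0,0,0,0],[-38.5,-28.1,0,0,0,0],[-38.5,-28.1,0,0,0,0],[-38.5,-28.1,0,0,0,0],[-38.5,-28.1,0,0,0,0]],
  ],
)

```text
time_s: 1.9
position: [0.4772, 0.1976, 0.2369]
tcp_rot: [[-0.945, 0.327, 0.001], [0.327, 0.945, 0.0], [-0.001, 0.001, -1.0]]
force: [1.0, 0.8, 0.2]
opening: 0.998
grasp_force: 0.0
```

Call:
play_rows(
  moves=[
    [[-38.5,-28.1,0,0,0,0],[0,0,0,0,0,0.13],[0,0,0,0,0,0.13],[0,0,0,0,0,0.13],[0,0,0,0,0,0]],
  ],
)

```text
time_s: 2.4
position: [0.5036, 0.1599, 0.2366]
tcp_rot: [[-0.75, 0.662, 0.0], [0.662, 0.75, 0.0], [-0.0, 0.0, -1.0]]
force: [0.3, -0.1, -0.1]
opening: 1.002
grasp_force: 0.0
```

```bash
cat > s.py <<'E'
from m import *
s=bot.read_state(); R=np.array(s["tcp_rot"]); print(s["time_s"],np.round(s["position"],4),"yaw y",np.degrees(np.arctan2(R[1,1],R[0,1])).round(1),R[:,2].round(3),"F",np.round(s["force"],1),s["opening"],s["grasp_force"],"tool err mm",(R.T@(np.array([.503,.159,.091])-s["position"])*1000).round(1))
E
python3 s.py; python3 -c "
from h import *
c=bot.capture('side');cv2.imwrite('pics/s1.png',cv2.resize(c['image'][130:320,160:400],(720,570)))"
```

```text
2.4 [0.5036 0.1599 0.2366] yaw y 48.6 [ 0.  0. -1.] F [ 0.3 -0.1 -0.1] 1.0017986034278308 0.0 tool err mm [ -0.2  -1.1 145.6]
```

View pics/s1.png

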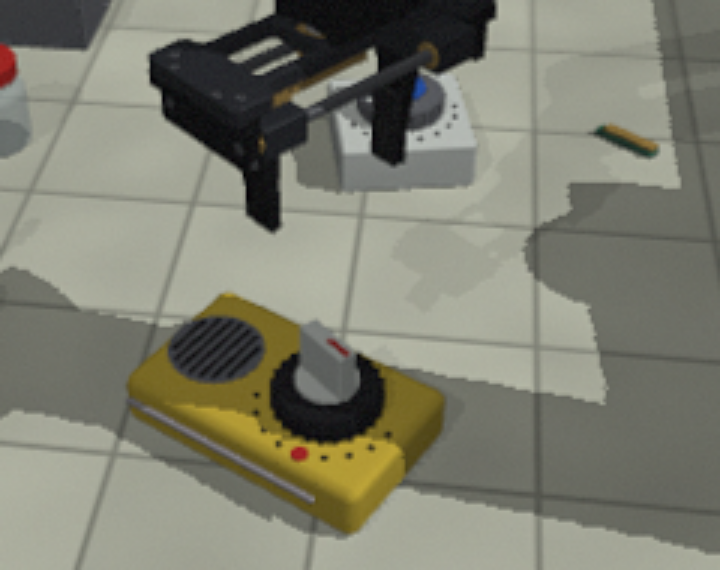

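The fingers are open across the wing (wing at about (330,345) in the crop). I'll descend straight down.

Call:
play_rows(
  moves=[
    [[0,-1,45,0,0,0],[0,0,45,0,0,0],[0,0,30,0,0,0],[0,0,15,0,0,0],[0,0,10,0,0,0]],
  ],
)

```text
time_s: 2.95
position: [0.5021, 0.1596, 0.09]
tcp_rot: [[-0.752, 0.659, -0.002], [0.659, 0.752, -0.0], [0.002, -0.002, -1.0]]
force: [-0.3, 0.3, -0.3]
opening: 0.996
grasp_force: 0.0
```

```bash
python3 s.py; python3 -c "
from h import *
c=bot.capture('side');cv2.imwrite('pics/s2.png',cv2.resize(c['image'][180:320,180:340],(640,560)))"
```

```text
2.95 [0.5021 0.1596 0.09  ] yaw y 48.7 [-0.002 -0.    -1.   ] F [-0.3  0.3 -0.3] 0.9957501950686775 0.0 tool err mm [-1.1  0.2 -1. ]
```

View pics/s2.png

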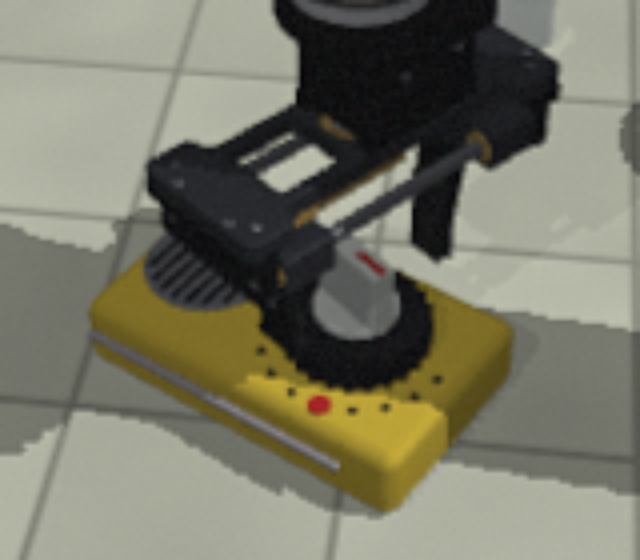

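The wing stands between the fingers and there's no contact force, so I'll close.

Call:
play_rows(
  moves=[
    [[0,0,0,0,0,0],[0,0,0,0,0,0],[0,0,0,0,0,0],[0,0,0,0,0,0],[0,0,0,0,0,0]],
  ],
  fingers=-1,
)

```text
time_s: 3.5
position: [0.5031, 0.1595, 0.0922]
tcp_rot: [[-0.75, 0.661, 0.001], [0.661, 0.75, 0.0], [-0.001, 0.001, -1.0]]
force: [0.5, 1.0, 0.1]
opening: 0.629
grasp_force: 0.0
```

Call:
play_rows(
  moves=[
    [[0,0,0,0,0,0],[0,0,0,0,0,0],[0,0,0,0,0,0]],
  ],
)

```text
time_s: 3.8
position: [0.5027, 0.1594, 0.0916]
tcp_rot: [[-0.75, 0.661, -0.0], [0.661, 0.75, -0.0], [-0.0, -0.0, -1.0]]
force: [-1.0, 0.4, 1.0]
opening: 0.355
grasp_force: 0.0
```

Call:
play_rows(
  moves=[
    [[0,0,0,0,0,0],[0,0,0,0,0,0],[0,0,0,0,0,0]],
  ],
)

```text
time_s: 4.1
position: [0.503, 0.1597, 0.0915]
tcp_rot: [[-0.75, 0.662, 0.0], [0.662, 0.75, 0.0], [0.0, 0.001, -1.0]]
force: [0.5, 2.2, 0.6]
opening: 0.16
grasp_force: 30.0
```

```bash
python3 s.py; python3 -c "
from rig import bot
print(bot.read_state()['moment'])"
```

```text
4.1 [0.503  0.1597 0.0915] yaw y 48.6 [ 0.  0. -1.] F [0.5 2.2 0.6] 0.1602754673760445 29.998542107641697 tool err mm [-0.5 -0.5  0.5]
[ 0.19703335 -0.05403044 -0.02047147]
```

Gripped flat (14 mm), with the forces small. I'll turn in steps.

Call:
play_rows(
  moves=[
    [[0,0,0,0,0,0.06],[0,0,0,0,0,0.1],[0,0,0,0,0,0.1],[0,0,0,0,0,0.1],[0,0,0,0,0,0]],
  ],
)

```text
time_s: 4.6
position: [0.5031, 0.1598, 0.0915]
tcp_rot: [[-0.469, 0.883, 0.001], [0.883, 0.469, 0.001], [0.0, 0.001, -1.0]]
force: [0.8, 1.8, -0.4]
opening: 0.157
grasp_force: 30.0
```

Call:
play_rows(
  moves=[
    [[0,0,0,0,0,0.1],[0,0,0,0,0,0.1],[0,0,0,0,0,0.1],[0,0,0,0,0,0.1],[0,0,0,0,0,0]],
  ],
)

```text
time_s: 5.1
position: [0.5031, 0.1598, 0.0915]
tcp_rot: [[-0.09, 0.996, 0.001], [0.996, 0.09, 0.001], [0.0, 0.001, -1.0]]
force: [0.7, 2.0, -2.1]
opening: 0.158
grasp_force: 30.0
```

```bash
python3 s.py; python3 -c "
from h import *
c=bot.capture('side');cv2.imwrite('pics/s3.png',cv2.resize(c['image'][180:320,180:340],(640,560)))"
```

```text
5.1 [0.5031 0.1598 0.0915] yaw y 5.1 [ 0.001  0.001 -1.   ] F [ 0.7  2.  -2.1] 0.15834887909351558 29.9995692120865 tool err mm [-0.8 -0.2  0.5]
```

View pics/s3.png

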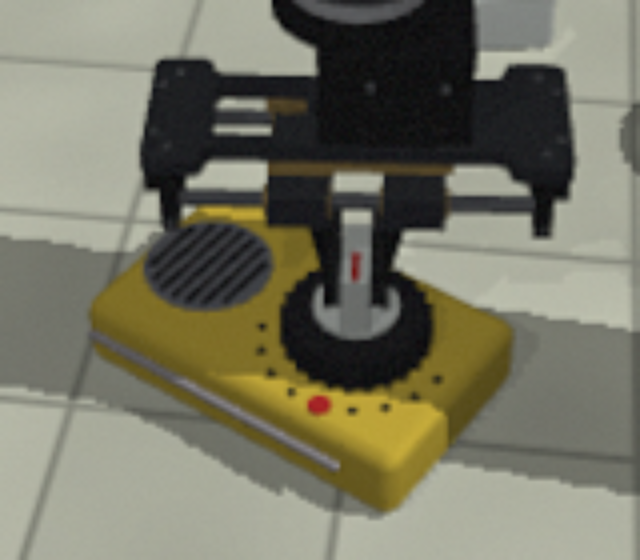

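The wing is turning and the ring hasn't moved. The pointer is at about 95° and the target is about 74.5°, so 0.36 rad remains.

Call:
play_rows(
  moves=[
    [[0,0,0,0,0,0.1],[0,0,0,0,0,0.1],[0,0,0,0,0,0.1],[0,0,0,0,0,0.06],[0,0,0,0,0,0]],
  ],
)

```text
time_s: 5.65
position: [0.5032, 0.1596, 0.0915]
tcp_rot: [[0.266, 0.964, 0.001], [0.964, -0.266, 0.0], [0.001, 0.001, -1.0]]
force: [1.7, 2.9, -1.6]
opening: 0.159
grasp_force: 30.0
```

Call:
play_rows(
  moves=[
    [[0,0,0,0,0,0],[0,0,0,0,0,0],[0,0,0,0,0,0],[0,0,0,0,0,0],[0,0,0,0,0,0]],
  ],
  fingers=0.2,
)

```text
time_s: 6.15
position: [0.5026, 0.1593, 0.0916]
tcp_rot: [[0.268, 0.963, -0.0], [0.963, -0.268, -0.0], [-0.0, -0.0, -1.0]]
force: [1.0, 0.8, -0.0]
opening: 0.525
grasp_force: 0.0
```

Call:
play_rows(
  moves=[
    [[0,0,-10,0,0,0],[0,0,-30,0,0,0],[0,0,-40,0,0,0],[0,0,-40,0,0,0],[0,0,-40,0,0,0]],
  ],
)

```text
time_s: 6.65
position: [0.5024, 0.1594, 0.2538]
tcp_rot: [[0.268, 0.963, 0.0], [0.963, -0.268, -0.0], [0.0, 0.0, -1.0]]
force: [0.2, 0.1, -0.7]
opening: 0.6
grasp_force: 0.0
```

Call:
play_rows(
  moves=[
    [[0,-40,0,0,0,0],[0,-40,0,0,0,0],[0,-40,0,0,0,0],[0,-40,0,0,0,0],[0,0,0,0,0,0]],
  ],
)

```text
time_s: 7.15
position: [0.342, 0.2025, 0.2515]
tcp_rot: [[0.265, 0.964, -0.006], [0.964, -0.265, -0.001], [-0.002, -0.006, -1.0]]
force: [0.3, 0.0, -0.4]
opening: 0.599
grasp_force: 0.0
```

```bash
python3 s.py
python3 - <<'E'
from m import *
c=bot.capture('side'); c["R"]=np.array(c["R"]); measure(c)
t=bot.capture('top')
f=lambda i:cv2.resize(i,(400,400),interpolation=cv2.INTER_CUBIC)
cv2.imwrite('pics/s4.png',np.hstack([f(t["image"][140:250,130:240]),f(c["image"][215:325,200:310])]))
E
```

```text
7.15 [0.342  0.2025 0.2515] yaw y -15.4 [-0.006 -0.001 -1.   ] F [ 0.3  0.  -0.4] 0.598630733447873 0.0 tool err mm [  1.2 167.7 159.6]
290 [153.8 151.7] z104 [ 0.8273 -0.1351] z45 [ 0.8663 -0.2279] ang 113.5 len 0.0775
7 [266.3 245.9] z104 [0.5076 0.1705] z45 [0.5149 0.108 ] ang -108.1 len 0.0124
19 [259.1 280.6] z104 [0.5097 0.259 ] z45 [0.5172 0.2052] ang 66.8 len 0.0095
```

View pics/s4.png

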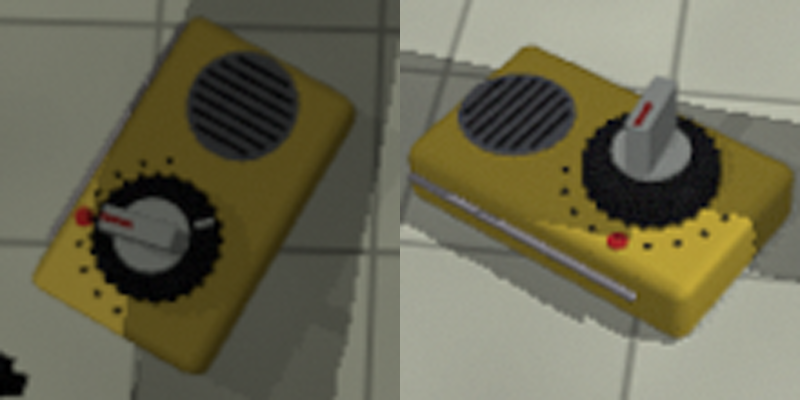

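The pointer now aims at the red dot at (84,217). The ring tick is still at (203,224), and the gripper is clear of everything. Handing in.

```bash
python3 -c "
from rig import bot
print(bot.hand_in())"
```

```text
the job is handed in; nothing more can be done
None
```

The radio's white knob now points at the red dot, the black ring's tick is where it started, the arm never went near the fan control, the gripper let go and backed away, and the job is handed in; no verdict was returned.

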